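# Change the sample tube in a reader with a push-push tube lift

### The arm

A 7-joint arm with a two-finger parallel gripper is mounted at the origin on a cart in front of the work surface, level with it; the furniture and walls round the work are solid. World frame = base frame: x ahead of the robot, y to its left, z up, the work surface at z = 0. Lengths are in m, angles in degrees, forces in N, time in s.
With the tool pointing down it reaches from about 0.35 to 0.9 m from the base axis. Payload 7.2 kg.
Tool frame: the origin (TCP) lies on the centre line of the jaws, within the pads' length; the fingertips stand robot.nose_length ahead of it and the grasp point (between the pads) lies 3 mm ahead of it (robot.nose_length is the distance from the TCP to the fingertips, in m); z points along the fingers, y is the line along which they close (so a half turn about z gives the same grasp; the last joint's range is limited). The gripper opens to 85 mm and grips with 20 to 120 N. Pads are 22 mm wide; open, the fingers measure 114 mm over their backs; the gripper's body (76 mm by 85 mm) begins 54 mm behind the grasp point. The pads swing forward as they close: fully open they stand 13 mm farther back than shut.
Start: joints at [-69.798, 23.554, -0.728, 91.456, 0.321, 64.991, -4.71], TCP at [0.255, 0.57, 0.253] pointing down, gripper open.
Joint ranges: [-169.25, 169.25], [-16.82, 113.86], [-84.01, 82.57], [7.8, 145.47], [-59.2, 239.2], [7.22, 106.19], [-163.78, 163.78]. Speed limits (degrees/s): [136.94, 136.94, 172.46, 172.46, 180, 180, 180].

### API

Orientations are given as a 3x3 rotation matrix whose columns are the frame's x, y, z axes.
In Python, from cell import robot gives the robot as it stands. Calls block until the motion is done:
- robot.move_to(position, orientation): joint-space move of the TCP to a pose.
- robot.move_l(position, orientation=None, velocity=0.15): straight line of the TCP; orientation=None keeps the orientation; velocity is the mean speed in m/s.
- robot.move_joints(angles): joint-space move.
- robot.move_gripper(opening, newtons=None): finger opening in m; newtons is the grip in N (None keeps the last); returns when the fingers have stopped.
- robot.sleep(seconds).
- robot.solve_ik(position, orientation): joint angles nearest the present ones, or None.
- robot.get_image(name): name is "side" or "top" or "wrist"; returns a dict with "image" (420x560x3 uint8, red, green, blue), "fx", "fy", "cx", "cy" (pixels), "D" ([k1, k2, p1, p2, k3] as OpenCV has them; the pictures are not rectified), "R" (3x3) and "t" (3): a world point X has camera coordinates R X + t. Camera axes: x right, y down, z forward; pixel columns grow to the right and rows downward; lengths in m; the calibration is good to about 2 mm. A picture is of the moment at which its call begins. There is no depth.
A pose or a line that the arm cannot do raises robot.IKError and nothing moves.
- robot.job_done(): hands the job in; it is judged then, once.
Readings, each from a call of its own:
- robot.current_time(): time.
- robot.current_joint_pos(): joint angles.
- robot.current_qvel(): joint speeds.
- robot.current_joint_efforts(): joint torques, N m.
- robot.current_tcp_pos(): TCP position.
- robot.current_tcp_rot(): TCP orientation.
- robot.current_wrist_force(): force on the tool from outside, world axes, zero at the start.
- robot.current_torque(): the same for the moment, N m.
- robot.current_grip_width(): finger opening in m.
- robot.current_grasp_force(): force on a finger pad.
Only numpy, scipy, OpenCV 4.12 (cv2) and the standard library are available. Lean on these libraries where they do the work, as an engineer would, in place of code of your own. Each camera call takes 0.05 s, during which the arm holds its last target. There are 200 camera calls.

### The job

The measured tube is latched down in the tube reader: press down on its cap once to release the push-push lift and let it rise gently under your fingers, do not let it fly up. Take that tube out and stand it in a free hole of the tube rack, then put the waiting tube from the rack into the raised lift and press its cap down gently until you feel the end stop, and ease off so that the lift stays latched down with the new tube. Never press the tubes hard into the reader (keep it under 25 N), do not knock tubes over and leave the other things on the bench where they are.

Things in the scene. Friction and masses are not known exactly. Their poses are not given: they have to be found in the camera images.
- reader: White bench tube reader, fixed: housing 130 (x) x 150 (y) mm with a flat deck 125 mm high; in front (-x side) a low console with display and three keys, reaching 110 mm from the origin, under 70 mm high. Origin: centre of the housing's underside, z up. The tube well is in the middle of the deck, on the z axis.
- well (a point): Centre of the well at deck level, 125 mm above the table, fixed. The well is a round recess 48 mm wide and 10 mm deep with a 38 mm hole in its floor, in which the tube lift moves. Closed fingers fit into the recess to press on a cap, but fingers cannot straddle a cap that is level with the deck.
- lift (a joint): Travel of the black sprung tube lift, m, downward: 0 latched, -0.016 risen, end stop at 0.0045. Spring: 6 N at the top, 8 N near the stop. Push-push: pressing past about 0.0037 and easing off releases a latched lift, or latches a risen one at 0; a shorter press changes nothing. Let go suddenly, it flies up. The stop is firm: end the press by the rise in force, at 11 to 15 N.
- lift_seat (a point): Floor of the lift's sleeve, on its axis, where the tube's tip rests; moves with the lift: 112 mm below the deck when latched, 96 mm when risen. The sleeve is 18.6 mm wide inside, flared to about 25 mm at its mouth, which is 88 mm above this floor (8 mm below the deck when risen).
- tube_done: The measured tube, which starts latched down in the reader: sample tube with conical tip and round screw cap, 112 mm long, 13 to 29 g; body 16 mm wide, cap 20 mm wide and 14 mm high (98 to 112 mm above the tip). Origin at the tip, z towards the cap. Cap top: level with the deck when latched, 16 mm above it when risen.
- tube_next: The waiting tube, same kind, size and look as tube_done, origin at the tip; it starts upright in the rack and is the only tube there.
- tube_rack: Grid rack, fixed, 78 (x) x 150 (y) x 62 mm. Origin: centre of its underside, z up. Square holes 18 mm wide, centres at x = -24, 0, 24 and y = -60, -36, -12, 12, 36, 60 mm in its frame, through grids at 28 to 32 and 58 to 62 mm height; a tube stands on the floor 4 mm up, cap top 116 mm above the table. tube_next starts in hole x = 0, y = -36.
- timer: Small lab timer with three keys, 58 x 66 x 18 mm, lying on the table; leave it alone. Origin: centre of its underside.
- marker: Black marker pen, 154 mm long, lying on the table; leave it alone. Origin: centre of its underside.
- petri_1: White petri dish, 60 mm wide, 15 mm high, on the table; leave it alone. Origin: centre of its underside.
- culture_flask: Flat white culture flask with a screw cap, 52 x 108 x 25 mm, lying on the table; leave it alone. Origin: centre of its underside.

How it is judged (in metres and radians):
On the way, in this order (a step that is already met when the one before it is completed fails the run):
1. the lift is released and fully up, the measured tube still standing over the well in it (value of joint lift below -0.014 m and horizontal distance between tube_done and well below 0.008 m and angle between tube_done's own z axis and vertical below 0.2 rad), for 0.1 s.
2. the measured tube stands in a hole of the rack (z of tube_done in the frame of tube_rack between 0 and 0.009 m and x of tube_done in the frame of tube_rack between -0.034 and 0.034 m and y of tube_done in the frame of tube_rack between -0.07 and 0.07 m and angle between tube_done's own z axis and vertical below 0.15 rad and linear speed of tube_done below 0.03 m/s), for 0.2 s.
3. the waiting tube stands in the risen lift (value of joint lift below -0.013 m and distance between tube_next and lift_seat below 0.006 m), for 0.04 s.
4. the waiting tube stands in the lift and is latched down (value of joint lift between -0.0015 and 0.0015 m and distance between tube_next and lift_seat below 0.005 m and contact force between the fingers and tube_next below 0.2 N), for 0.2 s.
At the end, for the whole second after the job is handed in: the lift is latched (joint within 1.5 mm of 0) with the waiting tube upright in it, its tip within 5 mm of the lift's seat; the measured tube stands upright (within 0.15 rad) in a rack hole, its tip no more than 9 mm above the rack's underside; both tubes at rest (all of step 2 and value of joint lift between -0.0015 and 0.0015 m and distance between tube_next and lift_seat below 0.005 m and angle between tube_next's own z axis and vertical below 0.15 rad and linear speed of tube_next below 0.03 m/s); the robot touches nothing.
It fails at once if a tube or the fingers press on the reader with more than 25 N (contact force between any of tube_done, tube_next, the fingers and reader above 25 N).
It fails at once if the lift flies up, faster than 0.35 m/s (velocity of joint lift below -0.35 m/s).
It fails at once if a tube is tipped by more than 0.6 rad (angle between any of tube_done, tube_next's own z axis and vertical above 0.6 rad).
It fails at once if a thing beside the work is moved by more than 15 mm (distance of any of timer, marker, petri_1, culture_flask from where it was at the start of the episode above 0.015 m).
It also fails if it takes over 70 s, if anything falls off the work surface, if the arm or the gripper's body presses on something with over 40 N, if the wrist force passes 120 N, or if a joint passes its speed limit or range.

## Working session

There is one attempt and no reset: what is moved stays moved. The work goes in short steps, each a Python script; the robot and the scene stay as the last script left them, time stands still between calls to the robot, and variables do not carry over. Pictures are saved under pics/ and viewed, at most 10 in all, crops included, and the job is handed in when it is done.

```bash
mkdir -p pics; ls
python3 - <<'E'
from cell import robot
import cv2, pickle, numpy as np
d={}
for n in("top","side","wrist"):
    d[n]=g=robot.get_image(n); cv2.imwrite(f"pics/{n}0.png",g["image"][:,:,::-1])
    print(n,g["fx"],g["cx"],g["cy"],g["D"],(-g["R"].T@g["t"]).round(3),g["R"].round(2).tolist())
pickle.dump(d,open("d0.pkl","wb"))
print(robot.nose_length,robot.current_time(),robot.current_tcp_rot())
cv2.imwrite("pics/a.png",np.hstack([cv2.resize(d[n]["image"][:,:,::-1],(400,300)) for n in("side","wrist")]))
E
```

```text
pics
top 532.0825866673781 274.9703182244462 214.76982467593095 [-0.00537118  0.          0.          0.          0.        ] [ 0.45  -0.002  1.529] [[0.02, -1.0, 0.0], [-1.0, -0.02, -0.08], [0.08, 0.0, -1.0]]
side 482.2977918964402 275.9936388149149 216.83403359402735 [0.02018978 0.         0.         0.         0.        ] [ 0.314 -0.721  1.309] [[0.94, -0.34, -0.01], [-0.29, -0.8, -0.53], [0.17, 0.5, -0.85]]
wrist 319.5271442437204 282.3883360942636 206.2153263038512 [-0.02352323  0.          0.          0.          0.        ] [0.186 0.602 0.373] [[0.41, 0.91, -0.0], [0.87, -0.39, 0.3], [0.27, -0.12, -0.96]]
0.022 0.15 [[-9.12779823e-01  4.08451706e-01 -4.45783897e-04]
 [ 4.08451942e-01  9.12779046e-01 -1.19360140e-03]
 [-8.06263286e-05 -1.27157657e-03 -9.99999188e-01]]
```

View pics/top0.png

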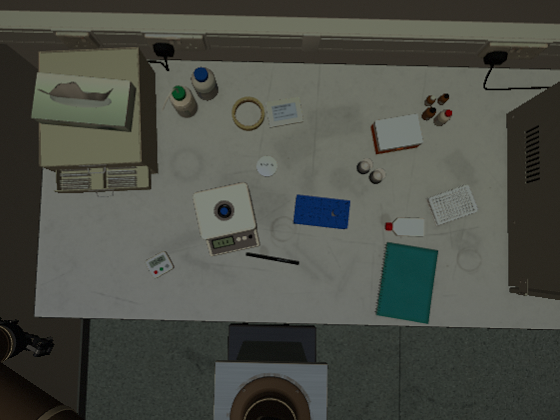

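View pics/side0.png

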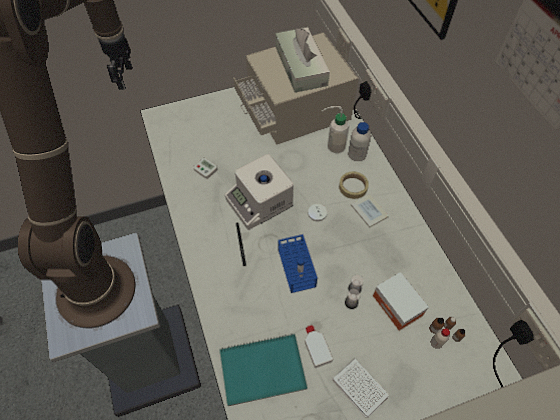

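The top view shows the reader with its well at about (224,211), and the blue rack at about (322,212) with the tube at about (333,214). In the side view they are at about (264,179) and (298,262). I'll enlarge both.

Run:
```python
import cv2, pickle, numpy as np
d=pickle.load(open("d0.pkl","rb"))
t=d["top"]["image"][175:260,185:365,::-1]; s=d["side"]["image"][145:305,220:330,::-1]
t=np.clip(t.astype(int)*1.6,0,255).astype(np.uint8)
s=np.clip(s.astype(int)*1.6,0,255).astype(np.uint8)
cv2.imwrite("pics/tc.png",cv2.resize(t,None,fx=4.4,fy=4.4,interpolation=cv2.INTER_CUBIC))
cv2.imwrite("pics/sc.png",cv2.resize(s,None,fx=3.7,fy=3.7,interpolation=cv2.INTER_CUBIC))
```

```text
(no output)
```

View pics/tc.png

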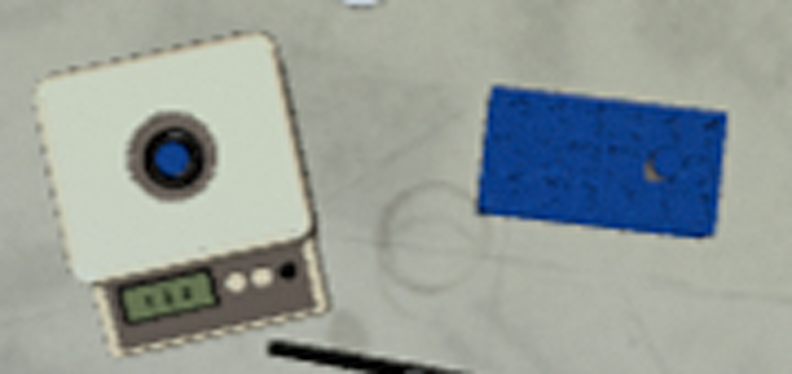

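View pics/sc.png

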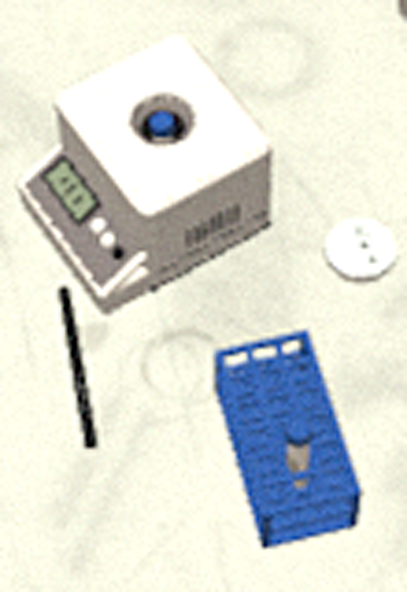

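The top crop shows the reader's cap at about (173,158). The rack's top corners are at (491,86), (727,112), (714,238) and (479,213), and the waiting cap is at about (665,163). In the side crop the caps are at (161,124) and (299,434).

```bash
cat > h.py <<'E'
import cv2, numpy as np
def ray(g,u,v):
    K=np.array([[g["fx"],0,g["cx"]],[0,g["fy"],g["cy"]],[0,0,1]])
    p=cv2.undistortPoints(np.array([[[u,v]]],float),K,np.array(g["D"]))[0,0]
    R=np.array(g["R"]);return -R.T@np.array(g["t"]),R.T@np.array([p[0],p[1],1])
def atz(g,u,v,z):
    c,r=ray(g,u,v);return c+r*(z-c[2])/r[2]
def tri(*obs):
    A=np.zeros((3,3));b=np.zeros(3);L=[]
    for g,u,v in obs:
        c,r=ray(g,u,v);r=r/np.linalg.norm(r);P=np.eye(3)-np.outer(r,r);A+=P;b+=P@c;L.append((P,c))
    X=np.linalg.solve(A,b);return X,[float(np.linalg.norm(P@(X-c)).round(4)) for P,c in L]
def proj(g,X):
    K=np.array([[g["fx"],0,g["cx"]],[0,g["fy"],g["cy"]],[0,0,1]])
    return cv2.projectPoints(np.array([X],float),cv2.Rodrigues(np.array(g["R"]))[0],np.array(g["t"],float),K,np.array(g["D"]))[0][0,0]
def down(yaw):  # closing axis y at yaw (deg) from world x
    a=np.radians(yaw);y=np.array([np.cos(a),np.sin(a),0]);z=np.array([0,0,-1.]);return np.c_[np.cross(y,z),y,z]
E
python3 - <<'E'
import pickle; from h import *
d=pickle.load(open("d0.pkl","rb"));T,S=d["top"],d["side"]
t=lambda x,y:(T,(x+.5)/4.4-.5+185,(y+.5)/4.4-.5+175)
s=lambda x,y:(S,(x+.5)/3.7-.5+220,(y+.5)/3.7-.5+145)
print("well",tri(t(173,158),s(161,124)));print("next",tri(t(665,163),s(299,434)))
for c in[(491,86),(727,112),(714,238),(479,213)]:print(atz(*t(*c),.062).round(4))
print("rack c",np.mean([atz(*t(*c),.062) for c in[(491,86),(727,112),(714,238),(479,213)]],0))
for c in[(36,75),(270,30),(314,238),(78,283)]:print(atz(*t(*c),.125).round(4))
E
```

```text
well (array([0.56785608, 0.13450623, 0.1186124 ]), [0.0019, 0.0019])
next (array([ 0.57435809, -0.16491915,  0.10235063]), [0.001, 0.001])
[ 0.6249 -0.0593  0.062 ]
[ 0.612  -0.2083  0.062 ]
[ 0.5324 -0.2012  0.062 ]
[ 0.5445 -0.0535  0.062 ]
rack c [ 0.57844288 -0.13058086  0.062     ]
[0.6174 0.2178 0.125 ]
[0.6482 0.0774 0.125 ]
[0.523  0.0474 0.125 ]
[0.4926 0.1881 0.125 ]
```

Run:
```python
import pickle; from h import *; from cell import robot
d=[]
for p,y in[((.568,.134,.25),13),((.545,.134,.22),13),((.575,-.165,.22),-5),((.575,-.12,.23),-5)]:
    robot.move_to(np.array(p),down(y)); g=robot.get_image("wrist"); d.append(g)
    print(robot.current_time(),robot.current_joint_pos(),robot.current_tcp_pos(),robot.current_wrist_force())
pickle.dump(d,open("d1.pkl","wb"))
im=[np.clip(g["image"][:,:,::-1].astype(int)*1.5,0,255).astype(np.uint8) for g in d]
cv2.imwrite("pics/w4.png",cv2.resize(np.vstack([np.hstack(im[:2]),np.hstack(im[2:])]),(800,600),interpolation=cv2.INTER_AREA))
```

```text
2.1417 [-37.33084652  20.54702644  25.15071951  98.98577137  -9.70113442
  62.62639213   4.06008311] [0.56766049 0.135734   0.24982594] [-0.21262226 -0.08003133  0.08938292]
2.4667 [-38.11525058  19.99963671  24.73891696 104.04661257  -9.7206236
  58.05612845   3.57291339] [0.54488452 0.13488905 0.22009342] [ 0.23074303 -0.11119158  0.12909057]
3.6667 [-13.44180748  25.01218727  33.61162982  99.3189338  -15.68963545
  60.41257039  20.72061505] [ 0.57566115 -0.1625728   0.21986419] [-0.01871115 -0.4644457   0.02113705]
4.0167 [-18.25359211  23.22273825  33.68713498 100.22186219 -14.52753482
  60.91752514  15.65866329] [ 0.5754522  -0.11768973  0.23011823] [-0.28366715  0.26895475  0.26418476]
```

View pics/w4.png

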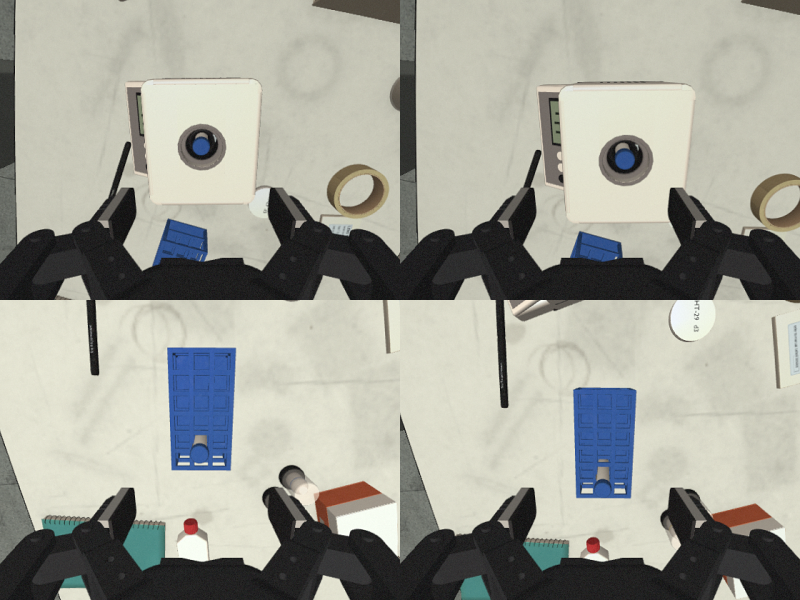

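The wrist views show the well cap at about (202,147) and (624,158) in the mosaic. The rack tube cap is at about (200,454) and (602,488). I'll enlarge these spots.

Run:
```python
import pickle; from h import *
d=pickle.load(open("d1.pkl","rb"))
o=[(242,174),(274,190),(240,178),(242,230)]
im=[cv2.resize(np.clip(g["image"][y:y+60,x:x+80,::-1].astype(int)*2.,0,255).astype(np.uint8),None,fx=5,fy=5,interpolation=cv2.INTER_CUBIC) for g,(x,y) in zip(d,o)]
cv2.imwrite("pics/w4c.png",np.vstack([np.hstack(im[:2]),np.hstack(im[2:])]))
```

```text
(no output)
```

View pics/w4c.png

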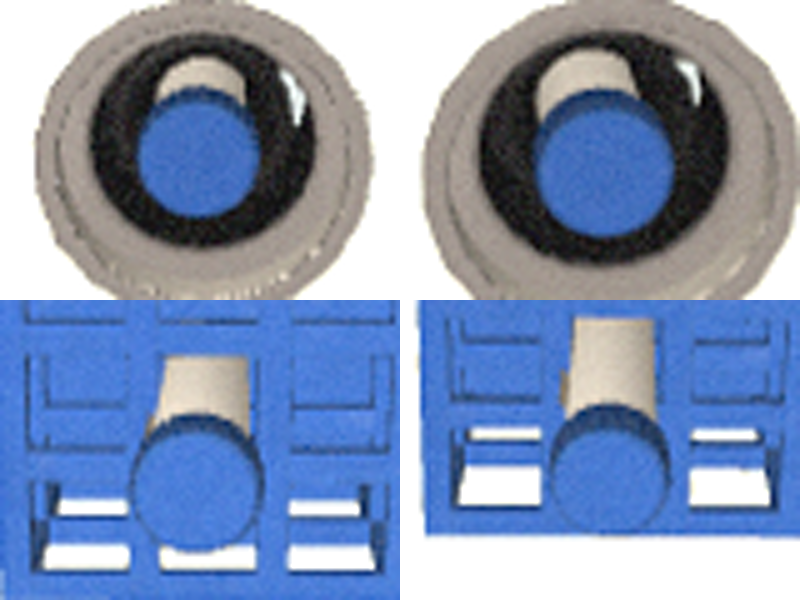

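In the crops the cap-top centres are at (199,157), (205,172), (197,188) and (210,177) within each tile.

```bash
python3 - <<'E'
import pickle; from h import *
d=pickle.load(open("d1.pkl","rb"));o=[(242,174),(274,190),(240,178),(242,230)]
c=[(199,157),(205,172),(197.5,188),(210,177)]
ob=[(g,(x+.5)/5-.5+a,(y+.5)/5-.5+b) for g,(x,y),(a,b) in zip(d,c,o)]
print(tri(*ob[:2]),tri(*ob[2:]))
for q,z in zip(ob,(.125,.125,.116,.116)):print(atz(*q,z).round(4))
# rim ellipse of recess in im0 at tile: x 36..374, y -5..312
E
python3 - <<'E'
from cell import robot
print(robot.current_tcp_pos(),robot.current_wrist_force(),robot.current_time())
E
```

```text
(array([0.56686381, 0.13744646, 0.12453296]), [0.0002, 0.0002]) (array([ 0.57313451, -0.16343319,  0.11196005]), [0.0, 0.0])
[0.5669 0.1378 0.125 ]
[0.5667 0.1374 0.125 ]
[ 0.5733 -0.1621  0.116 ]
[ 0.5732 -0.1613  0.116 ]
[ 0.5754522  -0.11768973  0.23011823] [-0.28366715  0.26895475  0.26418476] 4.0167
```

```bash
cat >> h.py <<'E'
YAW=4
WELL=np.array([.5673,.136]);NEXT=np.array([.5738,-.1633])
def fz(r): return float(np.mean([r.current_wrist_force()[2] for _ in range(3)]))
def press(r,xy,z0,zmin,stop=11.5):
    """Closed fingers down from tcp height z0 until the end stop is felt; returns last commanded z."""
    R=down(YAW); r.move_l(np.array([*xy,z0]),R,.05); r.sleep(.5); f0=fz(r); z=z0; log=[]
    while z>zmin:
        z-=.0005; r.move_l(np.array([*xy,z]),R,.012); f=fz(r)-f0
        if f>.4: log.append((round(z*1e3,1),round(float(r.current_tcp_pos()[2])*1e3,1),round(f,1)))
        if f>stop: break
    print(r.current_time(),f0,log); return z
E
python3 - <<'E'
from h import *; from cell import robot
R=down(YAW)
robot.move_gripper(0.,20); robot.move_to(np.array([*WELL,.20]),R); robot.sleep(.4)
print(robot.current_tcp_pos(),robot.current_grip_width(),robot.current_time())
z=press(robot,WELL,.153,.1385)
E
```

```text
[0.5674599  0.13534931 0.20008066] 0.00018326374843686868 6.1917
14.2833 -0.10806067694088282 [(152.0, 152.0, 0.8), (151.0, 151.0, 0.7), (147.0, 147.0, 0.6), (146.5, 146.8, 4.3), (146.0, 146.6, 5.8), (145.5, 146.3, 7.6), (145.0, 145.9, 8.2), (144.5, 145.4, 8.9), (144.0, 144.9, 8.0), (143.5, 144.4, 7.4), (143.0, 144.0, 8.4), (142.5, 143.5, 8.1), (142.0, 143.0, 8.8), (141.5, 142.5, 8.7), (141.0, 142.0, 9.4), (140.5, 141.8, 9.5), (140.0, 141.7, 12.8)]
```

Run:
```python
from h import *; from cell import robot
R=down(YAW)
for z in np.arange(.142,.171,.002):
    robot.move_l(np.array([*WELL,z]),R,.02); print(round(z*1e3),round(robot.current_tcp_pos()[2]*1e3,1),round(fz(robot),1),end=' | ')
robot.move_l(np.array([*WELL,.22]),R,.1); robot.move_gripper(.04); robot.sleep(.3)
g=robot.get_image("wrist"); p=proj(g,[.567,.1375,.141]);print(p,robot.current_time())
x,y=(p-[60,45]).astype(int); print(x,y)
import pickle; pickle.dump(g,open("d2.pkl","wb"))
cv2.imwrite("pics/r.png",cv2.resize(np.clip(g["image"][y:y+90,x:x+120,::-1].astype(int)*2.,0,255).astype(np.uint8),None,fx=5,fy=5,interpolation=cv2.INTER_CUBIC))
```

```text
142 143.1 8.1 | 144 145.0 8.0 | 146 147.0 7.4 | 148 148.9 7.4 | 150 150.9 7.5 | 152 152.9 7.0 | 154 154.8 7.0 | 156 156.7 6.9 | 158 158.7 7.2 | 160 160.6 6.3 | 162 162.4 6.0 | 164 163.6 0.3 | 166 165.9 0.2 | 168 168.1 0.3 | 170 170.2 -0.3 | [281.70165984 225.80833753] 19.5
221 180
```

View pics/r.png

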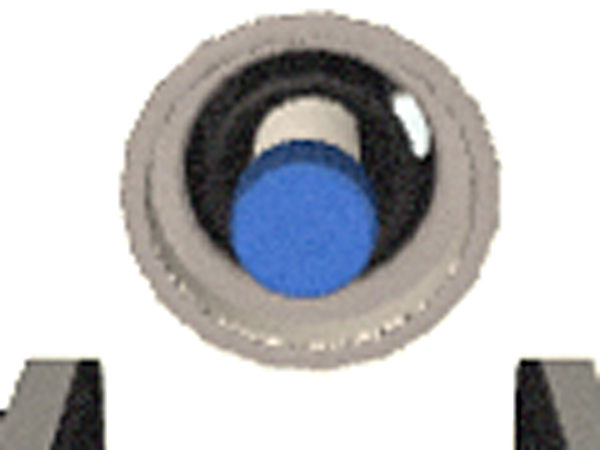

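The lift has risen and the cap stands up, with its centre at tile (304,227), centred between the fingers. I'll grasp it and move it to the rack, using hole y=+36 (72 mm from the waiting tube along the rack's y axis).

Run:
```python
from h import *; from cell import robot; import pickle
g=pickle.load(open("d2.pkl","rb")); print(atz(g,221+304.5/5-.5,180+227.5/5-.5,.141))
R=down(YAW)
robot.move_l(np.array([*WELL,.1497]),R,.08); robot.sleep(.4); print(robot.current_tcp_pos(),robot.current_wrist_force())
robot.move_gripper(0.01,30); robot.sleep(.2)
print(robot.current_grip_width(),robot.current_grasp_force(),robot.current_tcp_pos(),robot.current_wrist_force())
robot.move_l(np.array([*WELL,.28]),R,.08); robot.sleep(.2)
print(robot.current_grip_width(),robot.current_wrist_force(),robot.current_time())
```

```text
[0.56676088 0.13805837 0.141     ]
[0.56734691 0.13607265 0.14988003] [-0.11631615 -1.00291363  0.03963653]
0.01809414706222314 29.291365314857103 [0.56743598 0.13600801 0.14980847] [-0.24790165 -0.07502559  1.71026313]
0.018063278408347625 [-0.85810961 -0.14099462  0.47216209] 23.4083
```

```bash
cat >> h.py <<'E'
def lower(r,xy,z,zend,step=.002,lim=3.,v=.03):
    R=down(YAW); r.sleep(.3); f0=r.current_wrist_force(); log=[]
    while z>zend+1e-6:
        z=max(z-step,zend); r.move_l(np.array([*xy,z]),R,v); f=r.current_wrist_force()-f0
        log.append((round(z*1e3,1),*[round(float(a),1) for a in f]))
        if f[2]>lim: break
    print(r.current_time(),log[-14:]); return z
E
python3 - <<'E'
from h import *; from cell import robot
R=down(YAW); H=NEXT+[.006,.0717]
robot.move_l(np.array([*H,.28]),R,.15); robot.move_l(np.array([*H,.19]),R,.1); robot.sleep(.3)
g=robot.get_image("wrist"); cv2.imwrite("pics/h.png",np.clip(g["image"][:,:,::-1].astype(int)*1.8,0,255).astype(np.uint8))
print(robot.current_tcp_pos(),robot.current_grip_width())
E
```

```text
[ 0.57993686 -0.0915708   0.19027519] 0.018286258205948397
```

View pics/h.png

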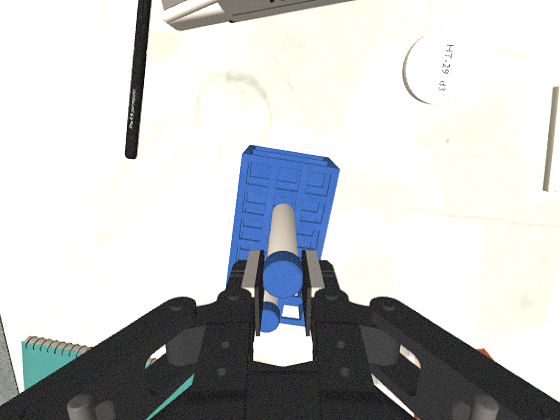

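The tube hangs upright between the fingers, with its tip at about (284,208) over the middle column in the second or third row. I'll lower it under force watch.

Run:
```python
from h import *; from cell import robot
g=robot.get_image("wrist")
for k in(60,36,12):
    c=NEXT+[0,.0016]+(k+36)*1e-3*np.array([.083,.9965]);print(k,proj(g,[*c,.062]))
H=NEXT+[.006,.0717]
z=lower(robot,H,.190,.1250,.003,3,.04)
print(robot.current_tcp_pos(),robot.current_torque())
```

```text
60 [286.47456552 175.52315039]
36 [281.89534275 204.24200414]
12 [277.55613238 231.4574289 ]
32.325 [(163.0, -0.9, -0.0, -0.7), (160.0, -0.4, -0.2, -0.8), (157.0, -0.7, 0.3, -0.6), (154.0, -0.3, 0.5, -1.2), (151.0, -0.0, -0.7, -1.1), (148.0, -0.6, -0.3, -1.5), (145.0, -0.0, -0.4, -0.7), (142.0, 0.1, 0.1, -0.8), (139.0, -0.6, -0.2, -0.8), (136.0, -0.9, 0.1, -1.1), (133.0, 0.6, -1.3, -0.5), (130.0, 0.3, -0.7, -1.0), (127.0, -1.2, -0.7, -0.8), (125.0, 0.3, -0.6, -0.5)]
[ 0.57977875 -0.09164555  0.12491709] [-0.17511976 -0.0875944  -0.03653138]
```

Run:
```python
from h import *; from cell import robot
R=down(YAW); H=NEXT+[.006,.0717]
robot.move_gripper(.036); robot.sleep(.2); robot.move_l(np.array([*H,.19]),R,.1)
robot.move_l(np.array([*NEXT,.19]),R,.12); robot.sleep(.2)
g=robot.get_image("wrist"); cv2.imwrite("pics/n.png",np.clip(g["image"][:,:,::-1].astype(int)*1.8,0,255).astype(np.uint8))
robot.move_l(np.array([*NEXT,.1250]),R,.08); robot.sleep(.3)
robot.move_gripper(.01,30); robot.sleep(.2)
print(robot.current_grip_width(),robot.current_grasp_force(),robot.current_tcp_pos(),robot.current_wrist_force(),robot.current_time())
```

```text
0.017862171376896663 29.32710106833838 [ 0.57397148 -0.16333955  0.12518519] [-0.15426332  0.19982071  2.58221727] 36.3833
```

View pics/n.png

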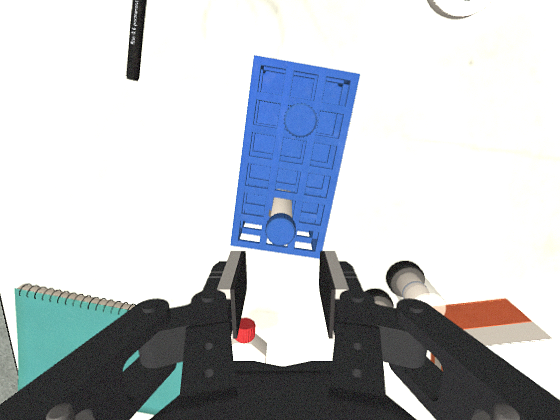

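The measured tube stands upright in the middle column at (300,120), and the waiting tube is gripped. Next is the lift.

Run:
```python
from h import *; from cell import robot
R=down(YAW)
robot.move_l(np.array([*NEXT,.285]),R,.12); robot.move_l(np.array([*WELL,.285]),R,.18); robot.move_l(np.array([*WELL,.246]),R,.1)
z=lower(robot,WELL,.246,.1506,.003,3,.05)
print(robot.current_grip_width(),robot.current_tcp_pos(),robot.current_torque())
```

```text
48.525 [(189.0, 0.3, 0.1, 0.2), (186.0, -0.7, -0.7, -0.7), (183.0, -0.4, -0.3, 0.2), (180.0, 0.7, 0.2, 0.1), (177.0, 0.7, -0.0, -0.5), (174.0, -0.3, 0.2, 0.2), (171.0, 1.2, 0.1, 0.8), (168.0, 0.1, -0.1, -0.1), (165.0, 0.2, -1.1, 0.3), (162.0, 0.8, -1.1, -0.2), (159.0, 0.6, 0.5, 0.2), (156.0, 0.6, -0.3, 0.6), (153.0, 0.6, 0.1, -0.1), (150.6, 0.9, 0.0, 0.3)]
0.0181996158072526 [0.56726461 0.13600941 0.15047985] [ 0.18310044 -0.03889088 -0.03579415]
```

Run:
```python
from h import *; from cell import robot
R=down(YAW); at=lambda z,v:robot.move_l(np.array([*WELL,z]),R,v)
robot.move_gripper(.036); robot.sleep(.15); at(.175,.1); robot.move_gripper(0.,20); robot.sleep(.3); f0=fz(robot)
at(.166,.05); at(.156,.025); fa=fz(robot)-f0; print("mid",fa,robot.current_tcp_pos()[2],robot.current_time())
if not 3<fa<11: at(.18,.03); raise SystemExit("unexpected force")
at(.146,.025); z=.146; log=[]
while z>.1385:
    z-=.0005; at(z,.012); f=fz(robot)-f0; log.append((round(z*1e3,1),round(robot.current_tcp_pos()[2]*1e3,1),round(f,1)))
    if f>11.8: break
print(log)
for q in np.arange(z+.002,.151,.002): at(q,.02); print(round(q*1e3,1),round(robot.current_tcp_pos()[2]*1e3,1),round(fz(robot)-f0,1),end='|')
at(.156,.03); at(.23,.12); robot.sleep(.2); print(robot.current_time())
g=robot.get_image("wrist"); cv2.imwrite("pics/e.png",np.clip(g["image"][:,:,::-1].astype(int)*1.5,0,255).astype(np.uint8))
```

```text
mid 7.423694171980541 0.15673446188377277 51.0
[(145.5, np.float64(146.5), 8.2), (145.0, np.float64(146.0), 7.3), (144.5, np.float64(145.5), 9.4), (144.0, np.float64(145.0), 9.1), (143.5, np.float64(144.6), 9.0), (143.0, np.float64(144.2), 8.8), (142.5, np.float64(143.7), 10.3), (142.0, np.float64(143.2), 10.0), (141.5, np.float64(142.7), 9.9), (141.0, np.float64(142.2), 10.0), (140.5, np.float64(141.7), 9.4), (140.0, np.float64(141.7), 12.4)]
142.0 143.2 10.0|144.0 145.1 8.5|146.0 146.5 7.6|148.0 147.7 0.7|150.0 150.0 2.3|57.1167
```

View pics/e.png

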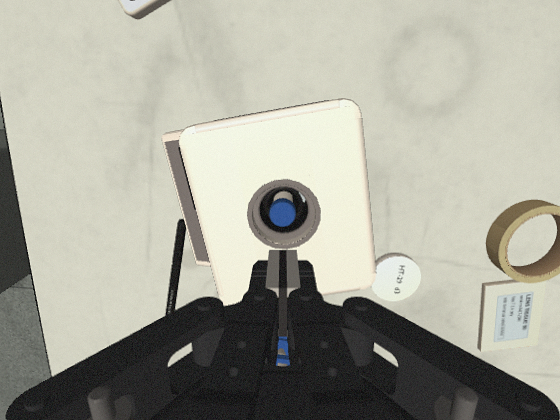

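The force dropped away at the latched height, and the picture shows the cap down in the well at (282,212), clear of the fingers. I'll hand the job in.

```bash
python3 -c "
from cell import robot
print(robot.job_done(),robot.current_time())"
```

```text
the job is handed in; nothing more can be done
the job is handed in; nothing more can be done
```

The job is handed in, with no verdict shown: the measured tube stands in the rack, and the waiting tube is latched down in the reader (peak press about 13 N, last clock reading 57 s of the 70 s allowed).

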